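# Set the mixer's timer dial and start it

## Task

Set the mixing time: with a fingertip, gently push the timer dial round by its fin until its white index line lines up with the one long line on the scale ring around it. Then press the round start key fully down and let it come up again, with the dial still on the line. Do not pinch or lift the dial, do not turn the scale ring, and leave the square stop key, the jar on the mixer and everything else on the counter alone.

Things in the scene. Friction and masses are not known exactly. Their poses are not given: they have to be found in the camera images.
- mixer: white bench mixer for ointment jars, fixed, 200 (x) by 300 (y) mm, top face 60 mm above the counter. Origin at the centre of its underside; z up; front faces its -x. The timer dial's vertical axis is at x = 0, y = -55 mm of it, the keys near its +y end, the jar platform (52 mm across, 6 mm high) at x = 65, y = 45 mm
- dial: black round timer dial lying flat, 120 mm across, 12 mm thick (its face 75 mm above the counter), turning about the vertical. Origin on its axis, on its underside, 63 mm above the counter; x axis along the index line, z up. Turns without end either way with stiff friction (0.1 N m, about 3 N at the fin) and stays where left. A spring of about 5 N keeps it on its hub; it comes up if pulled
- finger_fin (a point): centre of the top of the black finger fin that stands on the dial along the index line's radius: 10 mm thick, 24 mm high (top 99 mm above the counter), 30 mm long, from 16 to 46 mm from the dial's axis, this point 31 mm from it. Its flat sides face along the turning direction: push against one of them to turn the dial
- index_line (a point): the dial's index mark: a straight 4.5 mm wide white line on the black dial, along the top of the fin and on out to the rim. This point is at its outer end, 61 mm from the dial's axis, 75 mm above the counter
- long_line (a point): the target: the one long black line (26 mm long, 4.5 mm wide; the other 23 are 7 mm long, 1.8 mm wide) on the flat metal scale ring round the dial. The ring is 180 mm across, its face 63 mm above the counter, and stiff (1.5 N m). This point is the line's inner end, 61 mm from the dial's axis; the line runs outward from it
- start_key_top (a point): centre of the top of the round grey start key, 28 mm across, 82 mm above the counter when up, standing 10 mm out of a round 44 mm housing, at x = -45, y = 105 mm of the mixer. Travel 6 mm straight down, about 1.5 N to start and 5 N to bottom
- start_key (a joint): travel of the start key in m: 0 up, 0.006 fully down; springs back
- stop_key_top (a point): centre of the top of the small square stop key, 18 mm wide, 74 mm above the counter, at x = 50, y = 108 mm of the mixer. Not to be pressed
- stop_key (a joint): travel of the stop key in m: 0 up, 0.005 down; springs back
- ointment_jar: white lidded jar, 40 mm across, 42 mm high, standing on the mixer's round rubber platform ready to be mixed; leave it. Origin at the centre of its underside
- amber_bottle_a: amber bottle, 58 mm across, 118 mm high, beside the mixer; bystander. Origin under its centre
- amber_bottle_b: smaller amber bottle, 50 mm across, 100 mm high, beside the mixer; bystander. Origin under its centre
- white_jar: white lidded jar, 56 mm across, 58 mm high, beyond the mixer; bystander. Origin under its centre
- mortar: white ceramic mortar bowl, 104 mm across, 50 mm high; bystander. Origin under its centre
- dose_cup: small grey dosing cup, 44 mm across, 40 mm high; bystander. Origin under its centre
- spatula: flat steel spatula, 180 mm long, lying flat; bystander. Its x axis runs along it
Not all that is in view belongs to the job. What is shaped like the ointment_jar but blue or green is not meant.

How it is judged:
By the outcome, as a careful person would: the job done as asked, in the order asked, and still so for the second after the job is handed in, with the robot touching nothing.
It also fails if it takes over 54 s, if anything falls off the work surface, if the arm or the gripper's body presses on something with over 40 N, if the wrist force passes 120 N, or if a joint passes its speed limit or range.

## Robot

A 6-joint arm with a two-finger parallel gripper is mounted at the origin on the work surface. World frame = base frame: x ahead of the robot, y to its left, z up, the work surface at z = 0. Lengths are in mm, angles in rad, forces in N, time in s.
With the tool pointing down it reaches from about 350 to 975 mm from the base axis. Payload 4.9 kg.
Tool frame: the origin (TCP) lies between the finger pads; the fingertips stand 11 mm ahead of it and the grasp point (between the pads) lies 8 mm behind it; z points along the fingers, y is the direction in which the jaws open and shut (so a half turn about z gives the same grasp; the last joint's range is limited). The gripper opens to 85 mm and grips with 20 to 120 N. Pads are 22 mm wide; open, the fingers measure 114 mm over their backs; the gripper's body (76 mm by 85 mm) begins 54 mm behind the grasp point. The pads swing forward as they close: fully open they stand 13 mm farther back than shut.
Start: joints at [1.028, 0.053, 1.613, -0, 1.476, -0.119], TCP at [257.005, 569.693, 242.304] pointing down, gripper open.
Joint ranges: [-3.01, 3.01], [-1.01, 2.22], [0.06, 2.58], [-1.02, 4.17], [0.09, 2.62], [-3.14, 3.14]. Speed limits (rad/s): [2.57, 2.57, 3.14, 3.14, 3.14, 3.14].

## Interface

Orientations are given as a rotation vector (axis times angle).
In Python, from rig import sense, eyes, ctrl gives the robot as it stands.
- The arm moves only by the tool jog_arm, never from a script. Its arguments are lists of equal length, an entry for each row: "dr": the turn, a rotation vector about the world's x, y, z in rad, a list of three; "slide": the shift along the world's x, y, z in m, a list of three; "hand": the gripper command: -1 is shut, 1 is fully open, values between are in proportion. In form: {"dr": [[wx, wy, wz], ...], "slide": [[dx, dy, dz], ...], "hand": [hand, ...]}. A call has 1 to 8 rows; each row shifts and turns the commanded pose from where the row before left it; what a row does not reach is not made up. A row lasts 1/12 s, in which the tool goes at most 41.7 mm and 7.16 degrees, less where a joint would pass 70% of its speed; a pose out of reach is approached as far as the arm can. A call with a gripper value outside its range is refused whole. The fingers move at their own pace and stop on an object; the grip force is fixed at half the most. Time passes only in rows, so rows that do not move let the fingers close. It gives the time, the measured TCP pose, the force and the opening at its end, in the units of the state.
- sense(): the state, without advancing time (a new reading comes with each control period).
- eyes.get_image(name): name is "scene" or "top" or "wrist"; returns (picture, depth): 400x640x3 uint8, red, green, blue; 400x640 float32, mm along the optical axis (not along the pixel's ray), 0 where there is no reading.
- eyes.get_calibration(name): a dict with "intrinsics" (3x3 intrinsics, pixels), "dist_coeffs" ([k1, k2, p1, p2, k3] as OpenCV has them; the pictures are not rectified), "world_from_camera" (4x4, takes a point from camera to world coordinates). Camera axes: x right, y down, z forward; pixel columns grow to the right and rows downward; lengths in mm; the calibration is good to about 2 mm. A picture is of the moment at which its call begins: read the wrist's pose just before it. get_calibration takes no time and is no camera call; for the wrist camera it gives the pose at the moment of the call.
- ctrl.close_job(): hands the job in, once; it reports no verdict.
The state is a dict: "t": time; "q": joint angles; "qvel": joint speeds; "tau": joint torques, N m; "tool_pos": TCP position; "tcp_rot": TCP orientation; "contact_force": force on the tool from outside, world axes, zero at the start; "moment": the same for the moment, N m; "gripper_width": finger opening in mm.
Only numpy, scipy, OpenCV 4.12 (cv2) and the standard library are available. Lean on these libraries where they do the work, as an engineer would, in place of code of your own. Each camera call takes 0.05 s, during which the arm holds its last target.

## Working session

There is one attempt and no reset: what is moved stays moved. The work goes in short steps, Python scripts to look and compute and a tool call to move; the robot and the scene stay as the last step left them, time stands still between calls to the robot, and variables do not carry over. Pictures are saved under pics/ and viewed, and the job is handed in when it is done.

Besides the shell and the picture viewer there is one more tool, called after "Call:" as name(argument=value, ...) on one line, values as JSON. jog_arm: Moves the arm, as the interface text tells. Its arguments: {"type":"object","properties":{"dr":{"type":"array"},"slide":{"type":"array"},"hand":{"type":"array"}},"required":["dr","slide","hand"]}

```bash
mkdir -p pics
python3 - <<'E'
from rig import sense, eyes, ctrl
import cv2,numpy as np,pickle
s=sense();print(s)
for n in ["scene","top"]:
    im,d=eyes.get_image(n);c=eyes.get_calibration(n)
    cv2.imwrite(f"pics/{n}0.png",im[:,:,::-1]);pickle.dump((im,d,c),open(f"{n}0.pkl","wb"))
    print(n,c)
E
```

```text
{'t': 0.0, 'q': array([ 1.02800003e+00,  5.33433060e-02,  1.61432212e+00, -1.85418945e-05,
        1.47598875e+00, -1.19012943e-01]), 'qvel': array([ 0.00152088, -0.0006906 , -0.00193416, -0.0005769 , -0.00079264,
       -0.00054428]), 'tau': array([-3.81518585e-04, -3.93687594e+01, -3.70175278e+01, -1.77546635e-04,
        7.20072974e-03,  4.34122242e-06]), 'tool_pos': array([256.70175181, 569.18106392, 241.05460088]), 'tcp_rot': array([-0.66056699, -3.07069177,  0.00307133]), 'contact_force': array([-0.42022816, -0.38672072, -0.17937498]), 'moment': array([0.01567346, 0.00162788, 0.0081116 ]), 'gripper_width': 85.13548702653064}
scene {'intrinsics': array([[426.67274041,   0.        , 315.59297867],
       [  0.        , 426.67274041, 197.54380901],
       [  0.        ,   0.        ,   1.        ]]), 'dist_coeffs': array([-0.07132556,  0.        ,  0.        ,  0.        ,  0.        ]), 'world_from_camera': array([[ 3.91554140e-01,  6.35494797e-01, -6.65456023e-01,
         1.29932447e+03],
       [ 9.20154168e-01, -2.71435588e-01,  2.82203877e-01,
        -2.67780226e+02],
       [-1.28935130e-03, -7.22820230e-01, -6.91034914e-01,
         7.99833199e+02],
       [ 0.00000000e+00,  0.00000000e+00,  0.00000000e+00,
         1.00000000e+00]])}
top {'intrinsics': array([[380.92374885,   0.        , 317.84818661],
       [  0.        , 380.92374885, 206.17790642],
       [  0.        ,   0.        ,   1.        ]]), 'dist_coeffs': array([-0.03921985,  0.        ,  0.        ,  0.        ,  0.        ]), 'world_from_camera': array([[ 2.81327425e-03, -9.91446323e-01,  1.30484765e-01,
         5.18159062e+02],
       [-9.99995935e-01, -2.72869658e-03,  8.26967209e-04,
         5.06674989e+01],
       [-4.63840267e-04, -1.30486561e-01, -9.91449970e-01,
         9.08672026e+02],
       [ 0.00000000e+00,  0.00000000e+00,  0.00000000e+00,
         1.00000000e+00]])}
```

View pics/top0.png

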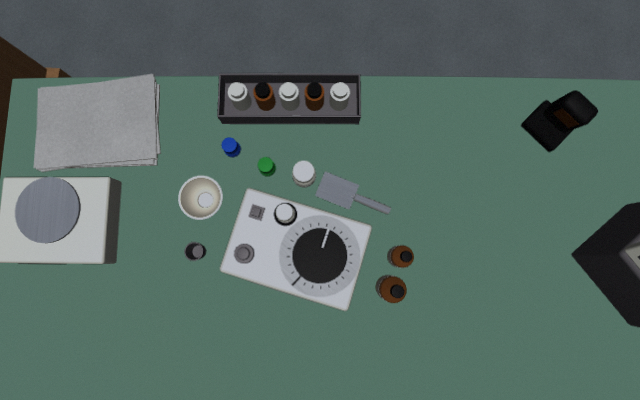

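View pics/scene0.png

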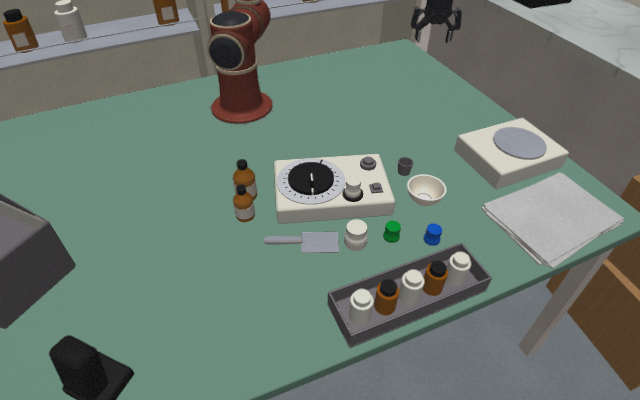

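```bash
cat > h.py <<'E'
import numpy as np,cv2
def px2w(c,u,v,z):
    p=cv2.undistortPoints(np.array([[[u,v]]],float),c["intrinsics"],c["dist_coeffs"])[0,0]
    T=c["world_from_camera"];d=T[:3,:3]@np.array([p[0],p[1],1]);o=T[:3,3]
    return o+d*(z-o[2])/d[2]
def w2px(c,P):
    T=np.linalg.inv(c["world_from_camera"])
    r,_=cv2.Rodrigues(T[:3,:3])
    return cv2.projectPoints(np.array(P,float).reshape(-1,1,3),r,T[:3,3],c["intrinsics"],c["dist_coeffs"])[0].reshape(-1,2)
def ortho(im,c,cx,cy,z,half,n):
    # row down = -x ; col right = -y
    g=np.linspace(half,-half,n)
    X,Y=np.meshgrid(cx+g,cy+g,indexing='ij')
    P=np.stack([X,Y,np.full_like(X,z)],-1).reshape(-1,3)
    uv=w2px(c,P).reshape(n,n,2).astype(np.float32)
    return cv2.remap(im,uv[...,0],uv[...,1],cv2.INTER_CUBIC)
E
python3 - <<'E'
import pickle,cv2,numpy as np
from h import *
im,d,c=pickle.load(open("top0.pkl","rb"))
for n,u,v,z in [("dial",320,256,75),("idx",328,231,75),("long",299,277,63),("start",244,254,82),("stop",257,212,74),("jar",285,212,108),("c1",249,191,60),("c2",371,240,60),("c3",347,307,60),("c4",221,270,60)]:
    print(n,px2w(c,u,v,z).round(1))
p=px2w(c,320,256,75)
o=ortho(im,c,p[0],p[1],63,110,560);cv2.imwrite("pics/o63.png",o[:,:,::-1])
crop=cv2.resize(im[170:320,200:420],None,fx=3.6,fy=3.6,interpolation=cv2.INTER_CUBIC);cv2.imwrite("pics/crop.png",crop[:,:,::-1])
E
```

```text
dial [518.8  46.4  75. ]
idx [573.1  29.   75. ]
long [473.   92.2  63. ]
start [522.4 210.4  82. ]
stop [614.7 185.7  74. ]
jar [610.9 120.8 108. ]
c1 [664.1 207.2  60. ]
c2 [554.3 -67.   60. ]
c3 [408.6 -12.7  60. ]
c4 [487.2 264.7  60. ]
```

View pics/o63.png

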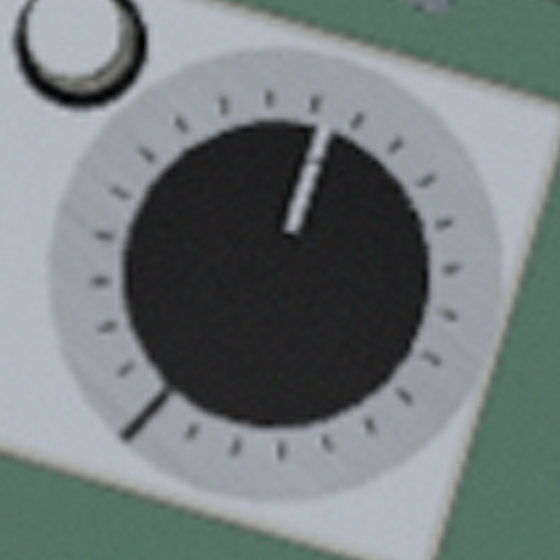

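View pics/crop.png

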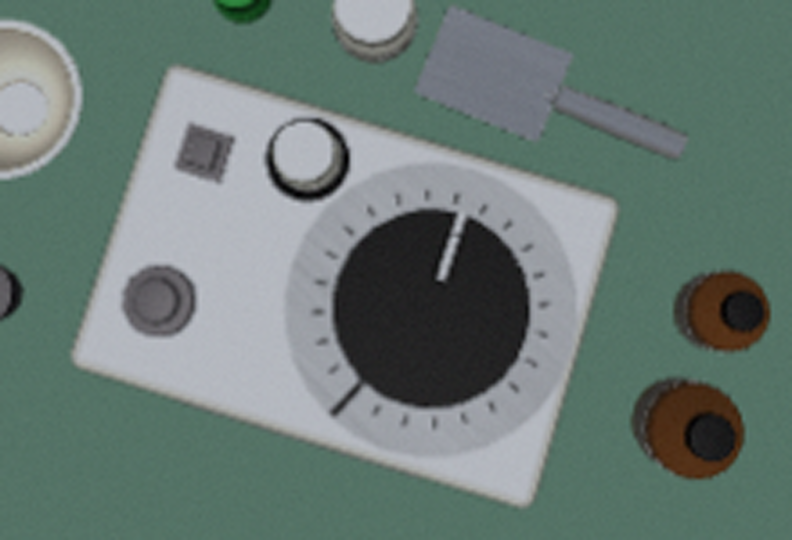

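Call:
jog_arm(dr=[[0,0,-0.09],[0,0,-0.09],[0,0,-0.09],[0,0,-0.09],[0,0,-0.09],[0,0,-0.09],[0,0,-0.09],[0,0,-0.09]], slide=[[0.016,-0.03,0.003],[0.016,-0.03,0.003],[0.016,-0.03,0.003],[0.016,-0.03,0.003],[0.016,-0.03,0.003],[0.016,-0.03,0.003],[0.016,-0.03,0.003],[0.016,-0.03,0.003]], hand=[-1,-1,-1,-1,-1,-1,-1,-1])

```text
t: 0.77
tool_pos: [385.2, 328.0, 266.0]
tcp_rot: [-1.706, -2.638, 0.001]
contact_force: [0.5, 0.7, -0.4]
gripper_width: -0.0
```

Call:
jog_arm(dr=[[0,0,-0.09],[0,0,-0.09],[0,0,-0.09],[0,0,-0.09],[0,0,-0.09],[0,0,-0.09],[0,0,-0.09],[0,0,-0.09]], slide=[[0.014,-0.03,0.003],[0.014,-0.03,0.003],[0.014,-0.03,0.003],[0.014,-0.03,0.003],[0.014,-0.03,0.003],[0.014,-0.03,0.003],[0.014,-0.03,0.003],[0,0,0]], hand=[-1,-1,-1,-1,-1,-1,-1,-1])

```text
t: 1.43
tool_pos: [484.7, 115.3, 287.5]
tcp_rot: [2.53, 1.859, -0.001]
contact_force: [0.5, 0.3, 0.9]
gripper_width: -0.1
```

Run:
```python
from rig import sense, eyes, ctrl
import cv2,numpy as np,pickle
s=sense();print(s['t'],s['q'].round(3),s['tool_pos'],s['tcp_rot'],s['contact_force'],s['gripper_width'])
c=eyes.get_calibration("wrist");im,d=eyes.get_image("wrist")
cv2.imwrite("pics/w1.png",im[:,:,::-1]);pickle.dump((im,d,c),open("w1.pkl","wb"));print(c)
```

```text
1.4333 [ 0.085 -0.28   1.845 -0.002  1.576  0.389] [484.69287059 115.33628052 287.45319108] [ 2.52961488e+00  1.85911136e+00 -8.55174767e-04] [0.47089966 0.31606297 0.86228521] -0.0645780109345508
{'intrinsics': array([[305.65040936,   0.        , 319.90789724],
       [  0.        , 305.65040936, 194.18643751],
       [  0.        ,   0.        ,   1.        ]]), 'dist_coeffs': array([-0.03088367,  0.        ,  0.        ,  0.        ,  0.        ]), 'world_from_camera': array([[ 9.54586940e-01, -2.86206444e-01, -8.27625850e-02,
         5.06970075e+02],
       [-2.97929245e-01, -9.15707897e-01, -2.69661290e-01,
         1.83893934e+02],
       [ 1.39244618e-03,  2.82072540e-01, -9.59392070e-01,
         4.18906105e+02],
       [ 0.00000000e+00,  0.00000000e+00,  0.00000000e+00,
         1.00000000e+00]])}
```

View pics/w1.png

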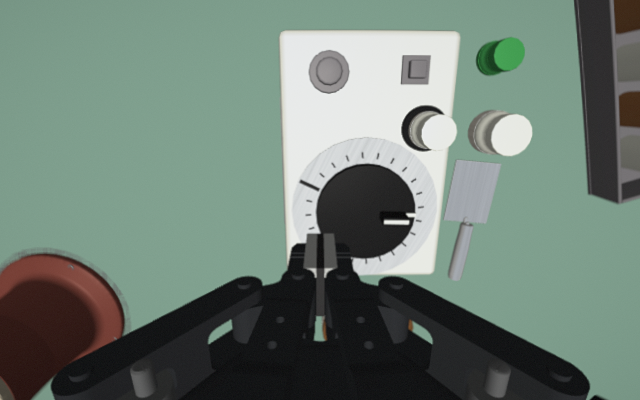

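Run:
```python
import pickle,cv2,numpy as np
from h import *
im,d,c=pickle.load(open("w1.pkl","rb"))
for z in (63,75):
    o=ortho(im,c,520,48,z,100,600);cv2.imwrite(f"pics/w1o{z}.png",o[:,:,::-1])
print("start",px2w(c,329,70,82),"stop",px2w(c,417,69,74))
```

```text
start [526.61995324 213.81147012  82.        ] stop [616.41743948 188.10668881  74.        ]
```

View pics/w1o63.png

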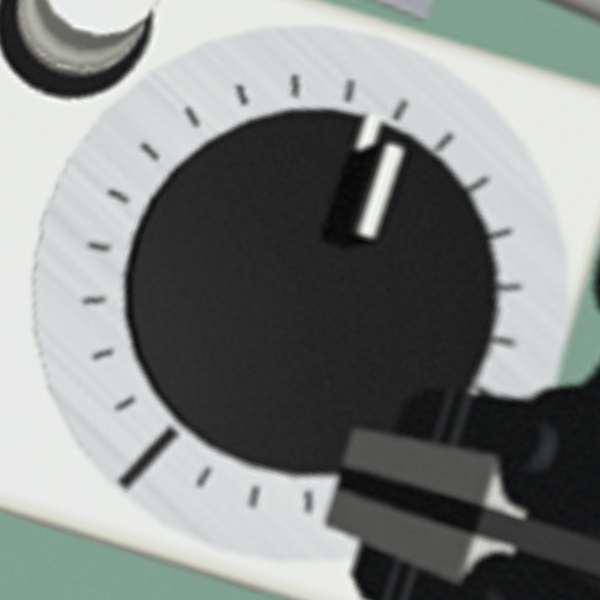

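View pics/w1o75.png

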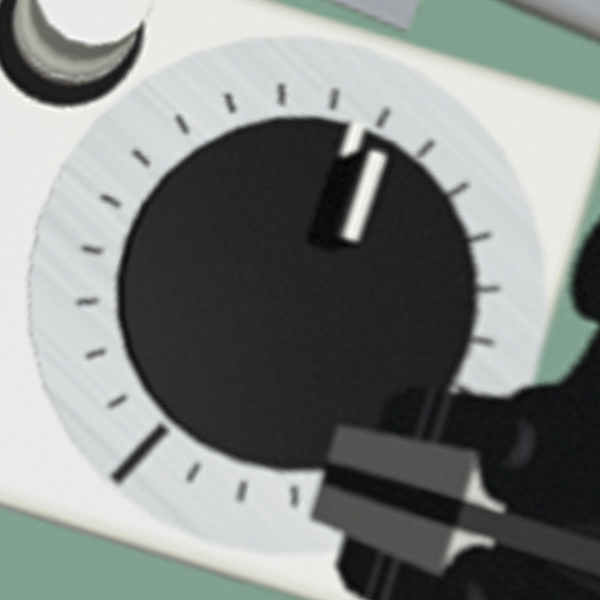

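Call:
jog_arm(dr=[[0,0,0],[0,0,0],[0,0,0],[0,0,0],[0,0,0],[0,0,0],[0,0,0],[0,0,0]], slide=[[0.0195,-0.034,0],[0.0195,-0.034,0],[0.0195,-0.034,0],[0,0,-0.03],[0,0,-0.03],[0,0,-0.03],[0,0,-0.03],[0,0,-0.03]], hand=[-1,-1,-1,-1,-1,-1,-1,-1])

```text
t: 2.15
tool_pos: [540.9, 18.3, 135.4]
tcp_rot: [-2.519, -1.876, 0.001]
contact_force: [0.6, 0.4, -0.2]
gripper_width: 0.2
```

Call:
jog_arm(dr=[[0,0,0]], slide=[[0,0,0]], hand=[-1])

```text
t: 2.23
tool_pos: [536.3, 18.8, 129.5]
tcp_rot: [-2.512, -1.871, 0.016]
contact_force: [-1.8, 0.7, -1.3]
gripper_width: 0.0
```

```bash
cat > snap.py <<'E'
import sys
from rig import sense, eyes, ctrl
import cv2,numpy as np,pickle
def snap(cam,name):
    s=sense();print(round(s['t'],2),s['q'].round(3),s['tool_pos'].round(1),s['tcp_rot'].round(3),s['contact_force'].round(1))
    c=eyes.get_calibration(cam);im,d=eyes.get_image(cam)
    cv2.imwrite(f"pics/{name}.png",im[:,:,::-1]);pickle.dump((im,d,c),open(f"{name}.pkl","wb"))
snap(sys.argv[1],sys.argv[2])
E
python3 snap.py wrist w2
```

```text
2.23 [-0.104 -0.052  1.912  0.     1.295  0.187] [536.3  18.8 129.5] [-2.512 -1.871  0.016] [-1.8  0.7 -1.3]
```

View pics/w2.png

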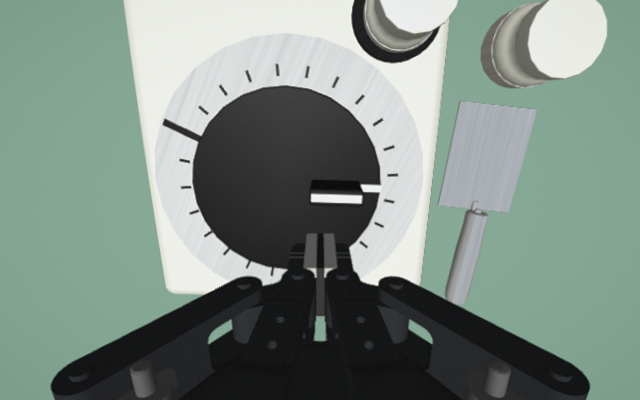

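Call:
jog_arm(dr=[[0,0,0],[0,0,0],[0,0,0]], slide=[[0,0,0],[0,0,0],[0,0,0]], hand=[-1,-1,-1])

```text
t: 2.53
tool_pos: [543.2, 17.7, 140.3]
tcp_rot: [2.519, 1.872, 0.006]
contact_force: [0.6, 0.1, -0.6]
gripper_width: -0.1
```

Call:
jog_arm(dr=[[0,0,0],[0,0,0],[0,0,0],[0,0,0],[0,0,0],[0,0,0],[0,0,0],[0,0,0]], slide=[[0,-0.005,0],[0,0,-0.01],[0,0,-0.01],[0,0,-0.01],[0,0,-0.006],[0,0,-0.004],[0,0,0],[0,0,0]], hand=[-1,-1,-1,-1,-1,-1,-1,-1])

```text
t: 3.2
tool_pos: [541.2, 12.7, 96.7]
tcp_rot: [-2.521, -1.873, 0.001]
contact_force: [-0.1, -0.1, 0.1]
gripper_width: -0.6
```

```bash
python3 snap.py wrist w3
```

```text
3.2 [-0.114 -0.008  1.929  0.     1.222  0.179] [541.2  12.7  96.7] [-2.521e+00 -1.873e+00  1.000e-03] [-0.1 -0.1  0.1]
```

View pics/w3.png

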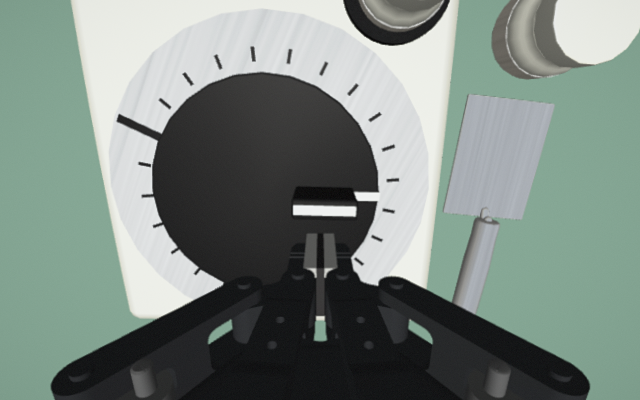

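Run:
```python
import numpy as np
C=np.array([522,48.5])
def P(t,g=16,r=32):
    t=np.radians(t);return C+r*np.array([np.cos(t),np.sin(t)])-g*np.array([-np.sin(t),np.cos(t)])
print("approach",P(-16.8,18)-np.array([541.2,12.7]), P(-16.8)-P(-16.8,18))
t=-16.8;a=P(t)
for k in range(40):
    t+=4;b=P(t);print(round(t,1),((b-a)/1000).round(4).tolist(),b.round(1));a=P(t)-(b-b)
```

```text
approach [6.23165158 9.31923154] [0.57806359 1.914639  ]
-12.8 [0.0017, 0.0019] [549.7  25.8]
-8.8 [0.0015, 0.002] [551.2  27.8]
-4.8 [0.0014, 0.0021] [552.5  29.9]
-0.8 [0.0012, 0.0022] [553.8  32.1]
3.2 [0.0011, 0.0023] [554.8  34.3]
7.2 [0.0009, 0.0023] [555.8  36.6]
11.2 [0.0007, 0.0024] [556.5  39. ]
15.2 [0.0006, 0.0024] [557.1  41.4]
19.2 [0.0004, 0.0025] [557.5  43.9]
23.2 [0.0002, 0.0025] [557.7  46.4]
27.2 [0.0001, 0.0025] [557.8  48.9]
31.2 [-0.0001, 0.0025] [557.7  51.4]
35.2 [-0.0003, 0.0025] [557.4  53.9]
39.2 [-0.0005, 0.0025] [556.9  56.3]
43.2 [-0.0006, 0.0024] [556.3  58.7]
47.2 [-0.0008, 0.0024] [555.5  61.1]
51.2 [-0.001, 0.0023] [554.5  63.4]
55.2 [-0.0011, 0.0022] [553.4  65.6]
59.2 [-0.0013, 0.0021] [552.1  67.8]
63.2 [-0.0014, 0.0021] [550.7  69.8]
67.2 [-0.0016, 0.002] [549.2  71.8]
71.2 [-0.0017, 0.0018] [547.5  73.6]
75.2 [-0.0018, 0.0017] [545.6  75.4]
79.2 [-0.0019, 0.0016] [543.7  76.9]
83.2 [-0.002, 0.0014] [541.7  78.4]
87.2 [-0.0021, 0.0013] [539.5  79.7]
91.2 [-0.0022, 0.0011] [537.3  80.8]
95.2 [-0.0023, 0.001] [535.   81.8]
99.2 [-0.0024, 0.0008] [532.7  82.6]
103.2 [-0.0024, 0.0007] [530.3  83.3]
107.2 [-0.0024, 0.0005] [527.8  83.8]
111.2 [-0.0025, 0.0003] [525.3  84.1]
115.2 [-0.0025, 0.0001] [522.9  84.3]
119.2 [-0.0025, -0.0] [520.4  84.2]
123.2 [-0.0025, -0.0002] [517.9  84. ]
127.2 [-0.0025, -0.0004] [515.4  83.7]
131.2 [-0.0024, -0.0005] [513.   83.1]
135.2 [-0.0024, -0.0007] [510.6  82.4]
139.2 [-0.0023, -0.0009] [508.2  81.5]
143.2 [-0.0023, -0.001] [506.   80.5]
```

Approach to near contact, and slightly lower.

Call:
jog_arm(dr=[[0,0,0],[0,0,0],[0,0,0],[0,0,0],[0,0,0],[0,0,0]], slide=[[0.003,0.001,-0.002],[0.001,0.003,0],[0.001,0.003,0],[0.001,0.002,0],[0,0,0],[0,0,0]], hand=[-1,-1,-1,-1,-1,-1])

```text
t: 3.75
tool_pos: [547.7, 21.9, 95.5]
tcp_rot: [2.521, 1.874, 0.001]
contact_force: [0.6, 0.2, 0.3]
gripper_width: -0.1
```

```bash
python3 snap.py wrist w4
```

```text
3.75 [-0.096  0.009  1.915  0.     1.218  0.197] [547.7  21.9  95.5] [2.521e+00 1.874e+00 1.000e-03] [0.6 0.2 0.3]
```

View pics/w4.png

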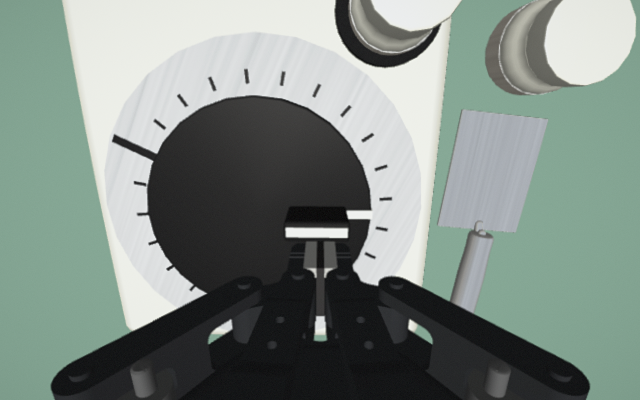

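Call:
jog_arm(dr=[[0,0,0.07],[0,0,0.07],[0,0,0.07],[0,0,0.07],[0,0,0.07],[0,0,0.07],[0,0,0.07],[0,0,0.07]], slide=[[0.0017,0.0019,0],[0.0015,0.002,0],[0.0014,0.0021,0],[0.0012,0.0022,0],[0.0011,0.0023,0],[0.0009,0.0023,0],[0.0007,0.0024,0],[0.0006,0.0024,0]], hand=[-1,-1,-1,-1,-1,-1,-1,-1])

```text
t: 4.47
tool_pos: [557.0, 38.6, 95.5]
tcp_rot: [1.901, 2.499, -0.001]
contact_force: [0.9, -2.7, -0.2]
gripper_width: -0.2
```

```bash
python3 snap.py wrist w5
```

```text
4.47 [-0.063  0.032  1.891 -0.002  1.218 -0.333] [557.   38.6  95.5] [ 1.901e+00  2.499e+00 -1.000e-03] [ 0.9 -2.7 -0.2]
```

View pics/w5.png

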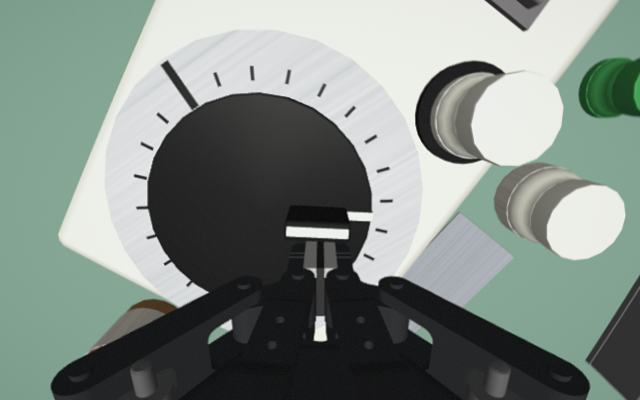

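Call:
jog_arm(dr=[[0,0,0.07],[0,0,0.07],[0,0,0.07],[0,0,0.07],[0,0,0.07],[0,0,0.07],[0,0,0.07],[0,0,0.07]], slide=[[0.0004,0.0025,0],[0.0002,0.0025,0],[0.0001,0.0025,0],[-0.0001,0.0025,0],[-0.0003,0.0025,0],[-0.0005,0.0025,0],[-0.0006,0.0024,0],[-0.0008,0.0024,0]], hand=[-1,-1,-1,-1,-1,-1,-1,-1])

```text
t: 5.18
tool_pos: [555.9, 58.8, 95.6]
tcp_rot: [1.138, 2.925, 0.001]
contact_force: [2.1, -1.2, -1.0]
gripper_width: 0.2
```

Call:
jog_arm(dr=[[0,0,0.07],[0,0,0.07],[0,0,0.07],[0,0,0.07],[0,0,0.07],[0,0,0.07],[0,0,0.07],[0,0,0.07]], slide=[[-0.001,0.0023,0],[-0.0011,0.0022,0],[-0.0013,0.0021,0],[-0.0014,0.0021,0],[-0.0016,0.002,0],[-0.0017,0.0018,0],[-0.0018,0.0017,0],[-0.0019,0.0016,0]], hand=[-1,-1,-1,-1,-1,-1,-1,-1])

```text
t: 5.85
tool_pos: [544.2, 75.3, 95.7]
tcp_rot: [0.286, 3.125, 0.002]
contact_force: [2.8, 0.3, -1.9]
gripper_width: 0.2
```

```bash
python3 snap.py wrist w6
```

```text
5.85 [ 1.000e-03  9.000e-03  1.914e+00  1.000e-03  1.215e+00 -1.388e+00] [544.2  75.3  95.7] [2.860e-01 3.125e+00 2.000e-03] [ 2.8  0.3 -1.9]
```

View pics/w6.png

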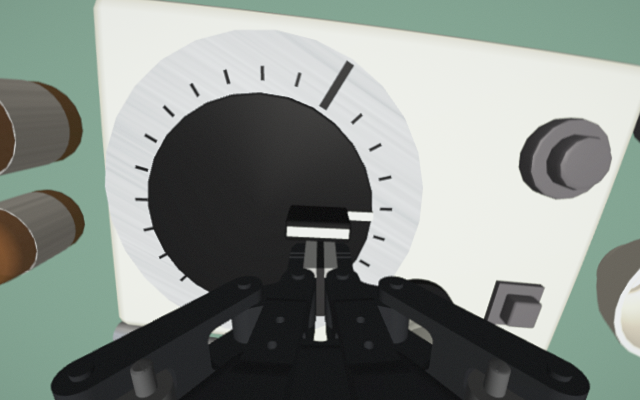

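Call:
jog_arm(dr=[[0,0,0.07],[0,0,0.07],[0,0,0.07],[0,0,0.07],[0,0,0.07],[0,0,0.07],[0,0,0.07],[0,0,0.07]], slide=[[-0.002,0.0014,0],[-0.0021,0.0013,0],[-0.0022,0.0011,0],[-0.0023,0.001,0],[-0.0024,0.0008,0],[-0.0024,0.0007,0],[-0.0024,0.0005,0],[-0.0025,0.0003,0]], hand=[-1,-1,-1,-1,-1,-1,-1,-1])

```text
t: 6.57
tool_pos: [525.5, 83.0, 95.7]
tcp_rot: [-0.588, 3.084, 0.004]
contact_force: [2.6, 4.3, -0.8]
gripper_width: 0.2
```

Call:
jog_arm(dr=[[0,0,0.07],[0,0,0.07],[0,0,0.07],[0,0,0.07],[0,0,0],[0,0,0]], slide=[[-0.0025,0.0001,0],[-0.0025,0,0],[-0.0025,-0.0002,0],[-0.0025,-0.0004,0],[0,0,0],[0,0,0]], hand=[-1,-1,-1,-1,-1,-1])

```text
t: 7.07
tool_pos: [515.0, 82.0, 95.5]
tcp_rot: [-1.007, 2.975, 0.001]
contact_force: [1.1, 3.9, 0.9]
gripper_width: -0.2
```

```bash
python3 snap.py wrist w7
python3 - <<'E'
import pickle,cv2
im=pickle.load(open("w7.pkl","rb"))[0]
cv2.imwrite("pics/w7c.png",cv2.resize(im[60:260,250:450],None,fx=3,fy=3,interpolation=cv2.INTER_CUBIC)[:,:,::-1])
E
```

```text
7.07 [ 1.500e-02 -5.600e-02  1.978e+00  1.000e-03  1.219e+00 -2.210e+00] [515.   82.   95.5] [-1.007e+00  2.975e+00  1.000e-03] [1.1 3.9 0.9]
```

View pics/w7c.png

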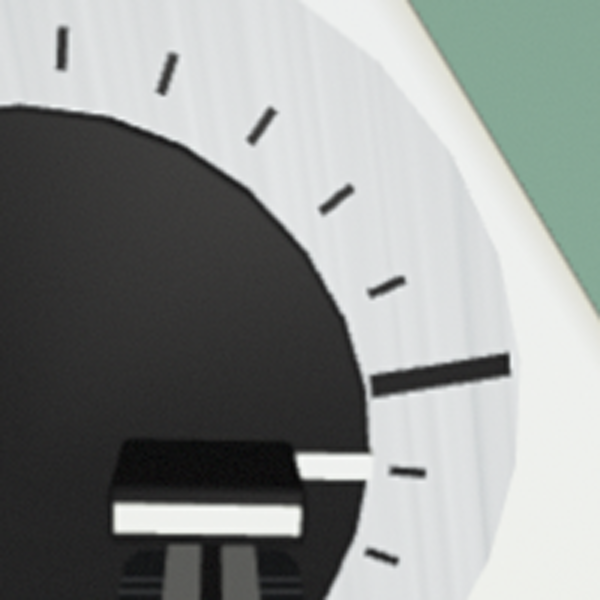

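Run:
```python
import pickle,cv2,numpy as np
from h import *
im,d,c=pickle.load(open("w7.pkl","rb"))
w=lambda u,v,z:px2w(c,250+u/3-1/3,60+v/3-1/3,z)[:2]
li,lo=w(372,386,63),w(510,363,63)
ii,io=w(298,466,75),w(370,466,75)
print(li,lo,ii,io)
an=lambda v:np.degrees(np.arctan2(v[1],v[0]))
for C in ([522,48.5],[521,48],[523,49]):
    C=np.array(C);print(an((li+lo)/2-C),an((ii+io)/2-C),an(io-C))
print(an(lo-li),an(io-ii))
cv2.imwrite("pics/w7o63.png",ortho(im,c,522,48.5,63,100,600)[:,:,::-1])
cv2.imwrite("pics/w7o75.png",ortho(im,c,522,48.5,75,100,600)[:,:,::-1])
```

```text
[476.64073178  89.79063459] [457.72466675 107.2438535 ] [494.49745282  85.13335601] [486.76847951  95.24724534]
137.62156945625688 126.95714587828986 127.00386507837284
136.81163683591984 125.74495793393594 125.92403835893988
138.42278177013125 128.16000114769687 128.07624566635593
137.30331050553875 127.38684469171264
```

View pics/w7o63.png

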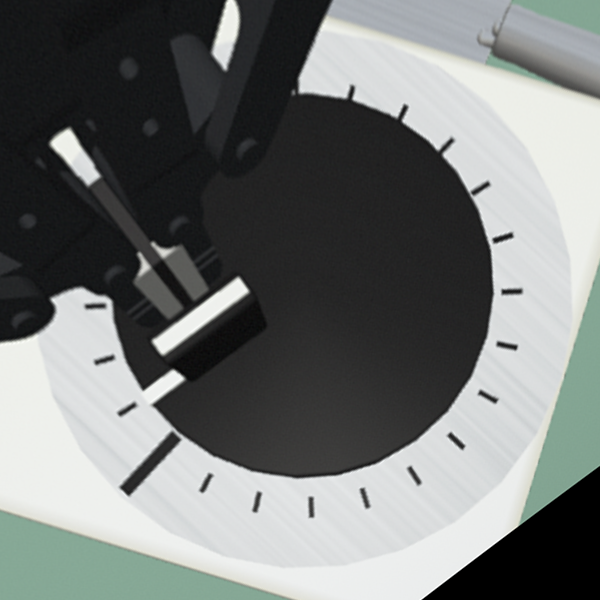

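Call:
jog_arm(dr=[[0,0,0.07],[0,0,0.05],[0,0,0.03],[0,0,0.015],[0,0,0],[0,0,0]], slide=[[-0.0024,-0.0005,0],[-0.0017,-0.0005,0],[-0.001,-0.0003,0],[-0.0005,-0.0002,0],[0,0,0],[0,0,0]], hand=[-1,-1,-1,-1,-1,-1])

```text
t: 7.62
tool_pos: [509.5, 80.1, 95.4]
tcp_rot: [-1.252, 2.881, 0.0]
contact_force: [0.2, 4.0, 1.2]
gripper_width: 0.1
```

```bash
python3 snap.py wrist w8
python3 - <<'E'
import pickle,cv2
im=pickle.load(open("w8.pkl","rb"))[0]
cv2.imwrite("pics/w8c.png",cv2.resize(im[160:260,330:430],None,fx=6,fy=6,interpolation=cv2.INTER_CUBIC)[:,:,::-1])
E
```

```text
7.62 [ 0.011 -0.069  1.991  0.     1.22  -2.379] [509.5  80.1  95.4] [-1.252  2.881  0.   ] [0.2 4.  1.2]
```

View pics/w8c.png

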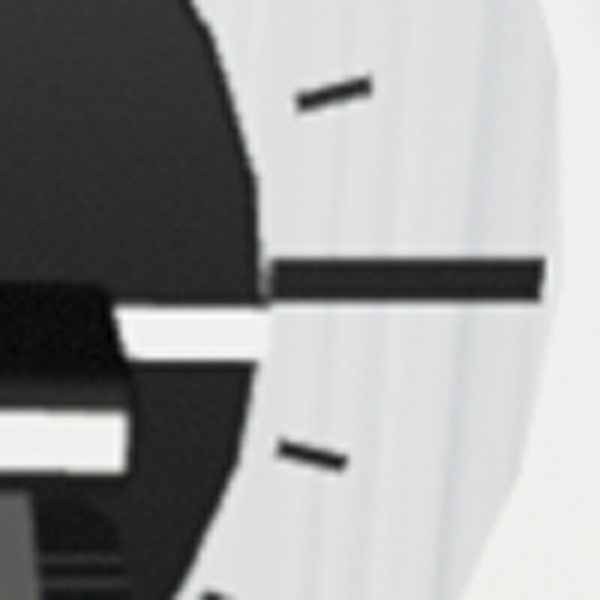

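```bash
cat > ang.py <<'E'
import pickle,numpy as np
from h import *
an=lambda v:np.degrees(np.arctan2(v[1],v[0]))
def rep(name,u0,v0,f,li,lo,ii,io):
    im,d,c=pickle.load(open(name+".pkl","rb"))
    w=lambda p,z:px2w(c,u0+(p[0]+.5)/f-.5,v0+(p[1]+.5)/f-.5,z)[:2]
    li,lo=w(li,63),w(lo,63);ii,io=w(ii,75),w(io,75)
    for C in ([522,48.5],[521.5,48],[522.5,49],[521.5,49],[522.5,48]):
        C=np.array(C);a,b=an((li+lo)/2-C),an((ii+io)/2-C);print(C,round(a,2),round(b,2),round(a-b,2))
    print("dirs",an(lo-li).round(2),an(io-ii).round(2), "perp offset of index from line mm:",np.cross(lo-li,(ii+io)/2-li)/np.linalg.norm(lo-li))
    return li,lo,ii,io
E
python3 -W ignore - <<'E'
from ang import *
rep("w8",330,160,6,(272,281),(543,279),(120,333),(262,334))
# dial/ring centre from this view
im,d,c=pickle.load(open("w8.pkl","rb"))
for z in(63,75):
    cv2.imwrite(f"pics/w8o{z}.png",ortho(im,c,522,48.5,z,100,600)[:,:,::-1])
E
```

```text
[522.   48.5] 137.59 136.84 0.76
[521.5  48. ] 137.04 136.06 0.99
[522.5  49. ] 138.14 137.61 0.52
[521.5  49. ] 137.62 136.86 0.75
[522.5  48. ] 137.57 136.81 0.76
dirs 137.4 136.53 perp offset of index from line mm: -0.7613134173142148
```

View pics/w8o75.png

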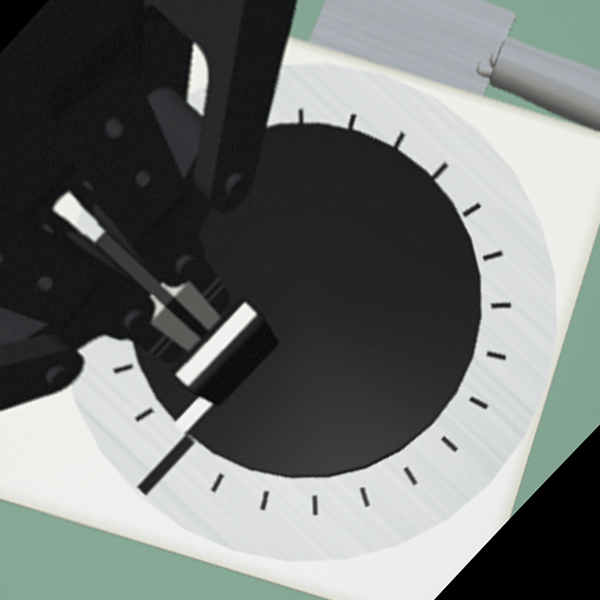

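View pics/w8o63.png

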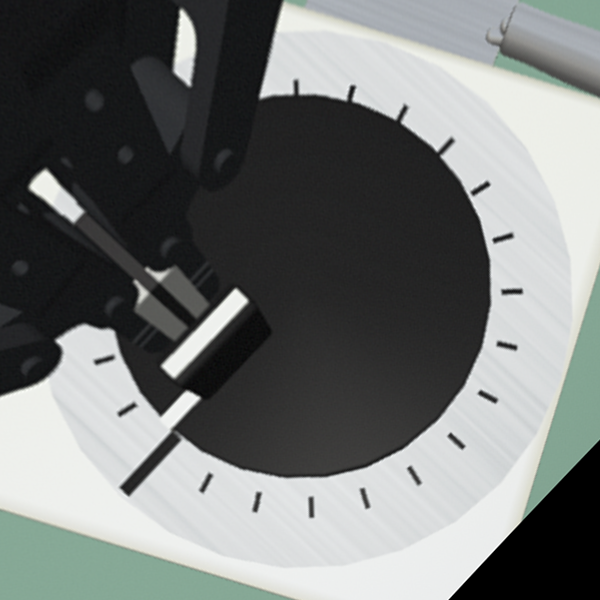

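Call:
jog_arm(dr=[[0,0,0.013],[0,0,0],[0,0,0]], slide=[[-0.0004,-0.0003,0],[0,0,0],[0,0,0]], hand=[-1,-1,-1])

```text
t: 7.92
tool_pos: [509.0, 79.7, 95.4]
tcp_rot: [-1.272, 2.872, -0.0]
contact_force: [1.3, 4.1, 1.7]
gripper_width: -0.3
```

```bash
python3 snap.py wrist w9
python3 - <<'E'
import pickle,cv2
im=pickle.load(open("w9.pkl","rb"))[0]
cv2.imwrite("pics/w9c.png",cv2.resize(im[160:260,330:430],None,fx=6,fy=6,interpolation=cv2.INTER_CUBIC)[:,:,::-1])
E
```

```text
7.92 [ 0.011 -0.071  1.992  0.     1.22  -2.394] [509.   79.7  95.4] [-1.272  2.872 -0.   ] [1.3 4.1 1.7]
```

View pics/w9c.png

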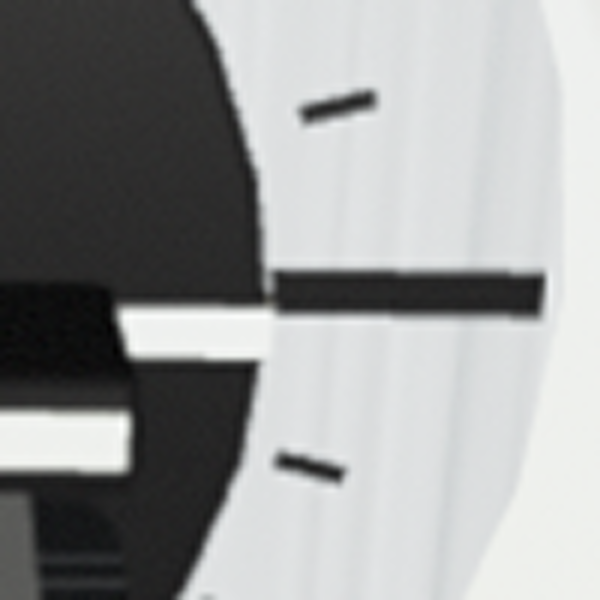

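```bash
python3 -W ignore - <<'E'
from ang import *
rep("w9",330,160,6,(274,293),(543,296),(120,333),(264,334))
E
```

```text
[522.   48.5] 137.48 137.93 -0.44
[521.5  48. ] 136.94 137.15 -0.21
[522.5  49. ] 138.03 138.7 -0.68
[521.5  49. ] 137.51 137.97 -0.46
[522.5  48. ] 137.46 137.89 -0.43
dirs 137.09 137.35 perp offset of index from line mm: 0.2525495602252698
```

Call:
jog_arm(dr=[[0,0,0],[0,0,0],[0,0,0],[0,0,0],[0,0,0],[0,0,0],[0,0,0],[0,0,0]], slide=[[0.003,0.003,0],[0.005,0.005,0],[0.003,0.003,0.01],[0,0,0.02],[0,0,0.025],[0,0,0.025],[0,0,0.01],[0,0,0]], hand=[-1,-1,-1,-1,-1,-1,-1,-1])

```text
t: 8.63
tool_pos: [522.2, 90.8, 189.3]
tcp_rot: [-1.271, 2.867, -0.005]
contact_force: [0.4, -0.2, 0.6]
gripper_width: 0.0
```

Call:
jog_arm(dr=[[0,0,0],[0,0,0],[0,0,0],[0,0,0]], slide=[[0.015,0.015,0],[0.01,0.01,0],[0,0,0],[0,0,0]], hand=[-1,-1,-1,-1])

```text
t: 8.97
tool_pos: [544.1, 115.7, 183.5]
tcp_rot: [1.273, -2.869, -0.001]
contact_force: [0.1, 0.2, -0.9]
gripper_width: -0.3
```

```bash
python3 snap.py wrist w10
```

```text
8.97 [ 7.60e-02 -6.50e-02  1.83e+00 -1.00e-03  1.38e+00 -2.33e+00] [544.1 115.7 183.5] [ 1.273e+00 -2.869e+00 -1.000e-03] [ 0.1  0.2 -0.9]
```

View pics/w10.png

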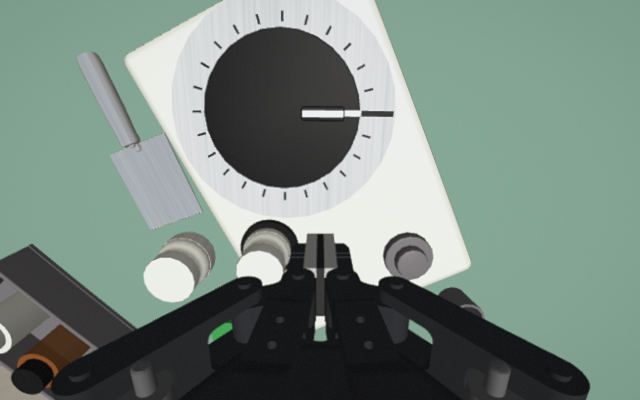

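Run:
```python
import pickle,cv2
im=pickle.load(open("w10.pkl","rb"))[0]
cv2.imwrite("pics/w10c.png",cv2.resize(im[80:146,295:405],None,fx=7,fy=7,interpolation=cv2.INTER_CUBIC)[:,:,::-1])
```

```text
(no output)
```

View pics/w10c.png

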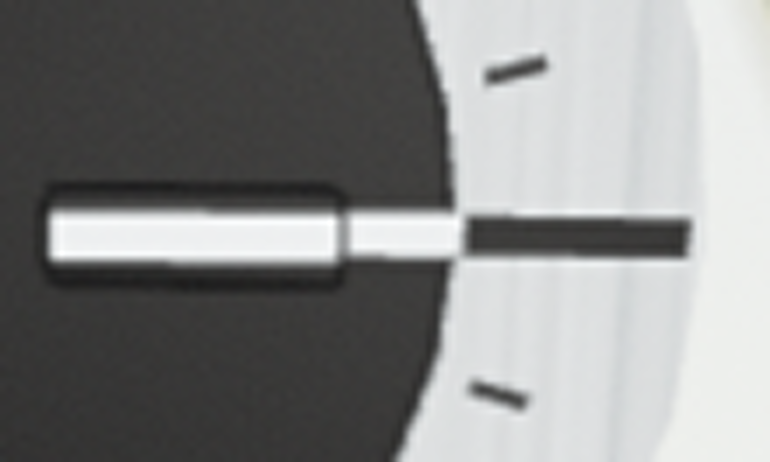

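```bash
python3 -W ignore - <<'E'
from ang import *
rep("w10",295,80,7,(468,236),(689,239),(350,235),(460,236))
im,d,c=pickle.load(open("w10.pkl","rb"))
cv2.imwrite("pics/w10k.png",cv2.resize(im[220:290,370:470],None,fx=7,fy=7,interpolation=cv2.INTER_CUBIC)[:,:,::-1])
im,d,c=pickle.load(open("w1.pkl","rb"))
cv2.imwrite("pics/w1k.png",cv2.resize(im[40:100,290:450],None,fx=5,fy=5,interpolation=cv2.INTER_CUBIC)[:,:,::-1])
E
```

```text
[522.   48.5] 137.55 137.9 -0.36
[521.5  48. ] 137.0 137.14 -0.14
[522.5  49. ] 138.09 138.67 -0.57
[521.5  49. ] 137.57 137.94 -0.37
[522.5  48. ] 137.52 137.87 -0.34
dirs 137.3 137.47 perp offset of index from line mm: 0.23678777147035376
```

View pics/w10k.png

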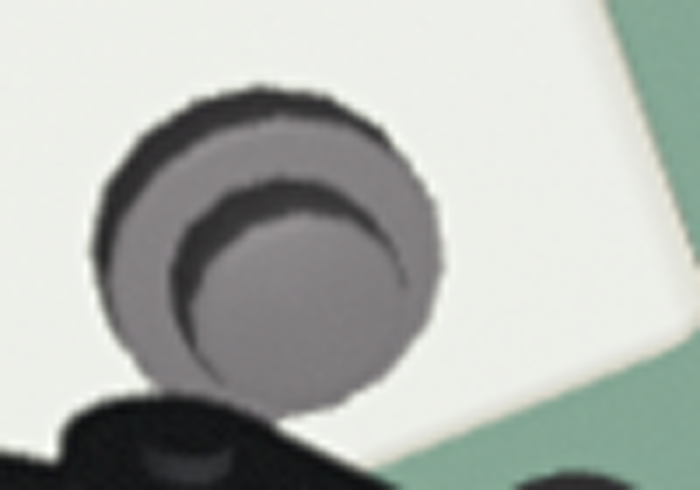

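View pics/w1k.png

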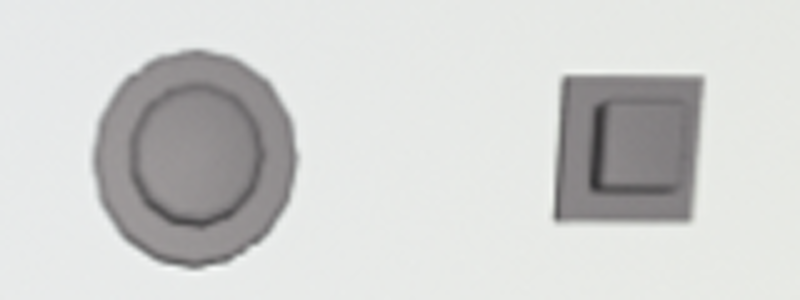

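```bash
python3 -W ignore - <<'E'
from ang import *
for n,u,v in(("w1",329.4,70.4),("w10",412.5,264.7)):
    im,d,c=pickle.load(open(n+".pkl","rb"));print(px2w(c,u,v,82))
E
```

```text
[526.9011813  213.31766692  82.        ]
[526.11833879 213.49853435  82.        ]
```

Call:
jog_arm(dr=[[0,0,0],[0,0,0],[0,0,0],[0,0,0],[0,0,0],[0,0,0]], slide=[[-0.005,0.025,0],[-0.005,0.03,0],[-0.005,0.03,0],[-0.002,0.013,0],[0,0,-0.02],[0,0,0]], hand=[-1,-1,-1,-1,-1,-1])

```text
t: 9.52
tool_pos: [525.5, 213.3, 161.7]
tcp_rot: [1.272, -2.866, -0.0]
contact_force: [-1.1, 0.4, -1.6]
gripper_width: -0.3
```

Call:
jog_arm(dr=[[0,0,0],[0,0,0],[0,0,0]], slide=[[0,0,0],[0,0,0],[0,0,0]], hand=[-1,-1,-1])

```text
t: 9.77
tool_pos: [528.4, 213.0, 166.1]
tcp_rot: [-1.271, 2.872, -0.001]
contact_force: [0.1, 0.8, 0.5]
gripper_width: 0.4
```

Call:
jog_arm(dr=[[0,0,0],[0,0,0],[0,0,0],[0,0,0],[0,0,0],[0,0,0],[0,0,0],[0,0,0]], slide=[[-0.001,0,-0.012],[0,0,-0.012],[0,0,-0.012],[0,0,-0.012],[0,0,-0.01],[0,0,-0.008],[0,0,0],[0,0,0]], hand=[-1,-1,-1,-1,-1,-1,-1,-1])

```text
t: 10.43
tool_pos: [526.5, 213.6, 98.4]
tcp_rot: [1.272, -2.871, -0.0]
contact_force: [-0.5, -0.7, -1.3]
gripper_width: 0.1
```

Call:
jog_arm(dr=[[0,0,0],[0,0,0]], slide=[[0,0,0],[0,0,0]], hand=[-1,-1])

```text
t: 10.6
tool_pos: [527.6, 213.9, 100.3]
tcp_rot: [-1.272, 2.871, -0.0]
contact_force: [0.3, -0.3, 0.9]
gripper_width: 0.1
```

```bash
python3 snap.py wrist w11
```

```text
10.6 [ 0.255  0.051  1.863 -0.     1.226 -2.151] [527.6 213.9 100.3] [-1.272  2.871 -0.   ] [ 0.3 -0.3  0.9]
```

View pics/w11.png

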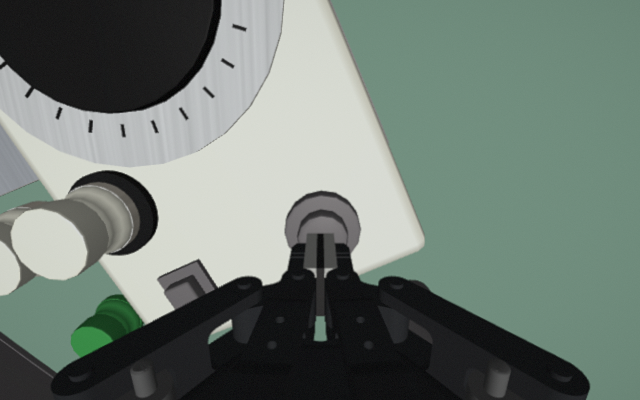

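Call:
jog_arm(dr=[[0,0,0],[0,0,0],[0,0,0],[0,0,0],[0,0,0],[0,0,0],[0,0,0]], slide=[[0,0,-0.003],[0,0,-0.002],[0,0,-0.002],[0,0,-0.002],[0,0,-0.001],[0,0,0],[0,0,0]], hand=[-1,-1,-1,-1,-1,-1,-1])

```text
t: 11.23
tool_pos: [527.0, 213.8, 89.7]
tcp_rot: [-1.273, 2.872, -0.0]
contact_force: [-0.6, -1.6, 2.8]
gripper_width: -0.1
```

Call:
jog_arm(dr=[[0,0,0],[0,0,0],[0,0,0],[0,0,0],[0,0,0]], slide=[[0,0,-0.001],[0,0,-0.001],[0,0,-0.001],[0,0,0],[0,0,0]], hand=[-1,-1,-1,-1,-1])

```text
t: 11.65
tool_pos: [527.1, 213.7, 87.0]
tcp_rot: [-1.273, 2.872, -0.0]
contact_force: [-2.7, -0.6, 6.6]
gripper_width: 0.0
```

Call:
jog_arm(dr=[[0,0,0],[0,0,0],[0,0,0]], slide=[[0,0,-0.001],[0,0,0],[0,0,0]], hand=[-1,-1,-1])

```text
t: 11.9
tool_pos: [527.2, 213.8, 86.9]
tcp_rot: [1.273, -2.872, 0.0]
contact_force: [-5.8, -0.9, 10.9]
gripper_width: -0.0
```

Call:
jog_arm(dr=[[0,0,0],[0,0,0],[0,0,0]], slide=[[0,0,-0.0005],[0,0,0],[0,0,0]], hand=[-1,-1,-1])

```text
t: 12.15
tool_pos: [527.2, 213.8, 86.9]
tcp_rot: [1.273, -2.872, 0.0]
contact_force: [-5.6, -1.9, 13.9]
gripper_width: -0.2
```

Call:
jog_arm(dr=[[0,0,0],[0,0,0],[0,0,0],[0,0,0],[0,0,0],[0,0,0],[0,0,0],[0,0,0]], slide=[[0,0,0.002],[0,0,0.004],[0,0,0.008],[0,0,0.015],[0,0,0.03],[0,0,0.03],[0,0,0.02],[0,0,0]], hand=[-1,-1,-1,-1,-1,-1,-1,-1])

```text
t: 12.82
tool_pos: [529.6, 214.4, 199.7]
tcp_rot: [-1.269, 2.864, -0.002]
contact_force: [0.8, 0.8, 0.1]
gripper_width: 0.1
```

Call:
jog_arm(dr=[[0,0,0],[0,0,0],[0,0,0],[0,0,0],[0,0,0],[0,0,0]], slide=[[0.005,-0.03,0.005],[0.005,-0.03,0.005],[0.005,-0.025,0.005],[0.005,-0.015,0],[0,0,0],[0,0,0]], hand=[-1,-1,-1,-1,-1,-1])

```text
t: 13.32
tool_pos: [546.4, 113.2, 207.5]
tcp_rot: [1.27, -2.872, -0.002]
contact_force: [-0.5, -0.6, -0.4]
gripper_width: -0.3
```

```bash
python3 snap.py wrist w12;python3 snap.py top t2;python3 snap.py scene s2
python3 - <<'E'
import pickle,cv2
im=pickle.load(open("w12.pkl","rb"))[0]
cv2.imwrite("pics/w12c.png",cv2.resize(im,(800,500),interpolation=cv2.INTER_CUBIC)[:,:,::-1])
E
```

```text
13.32 [ 0.071 -0.082  1.805  0.     1.421 -2.333] [546.4 113.2 207.5] [ 1.270e+00 -2.872e+00 -2.000e-03] [-0.5 -0.6 -0.4]
13.37 [ 7.200e-02 -8.200e-02  1.805e+00  1.000e-03  1.421e+00 -2.333e+00] [546.2 113.9 207.5] [ 1.271e+00 -2.871e+00 -2.000e-03] [-0.7 -0.6  0.6]
13.42 [ 0.073 -0.082  1.804  0.     1.421 -2.333] [546.2 114.3 207.7] [ 1.273e+00 -2.871e+00 -2.000e-03] [ 0.4 -0.3 -0.4]
```

View pics/w12c.png

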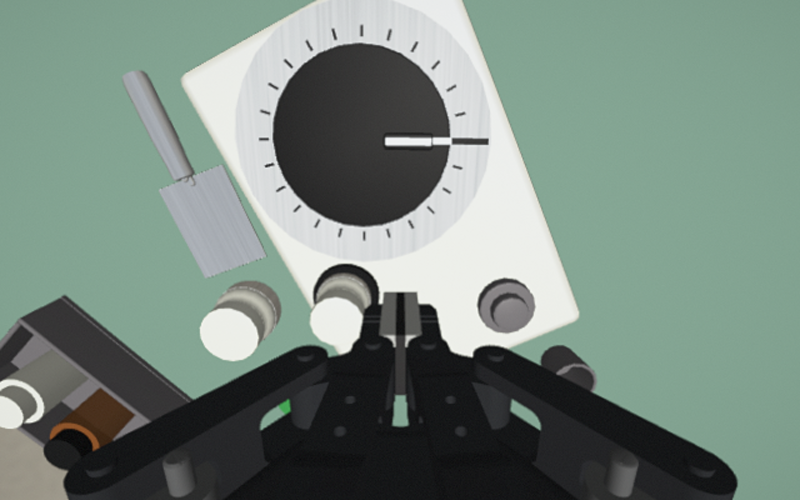

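View pics/s2.png

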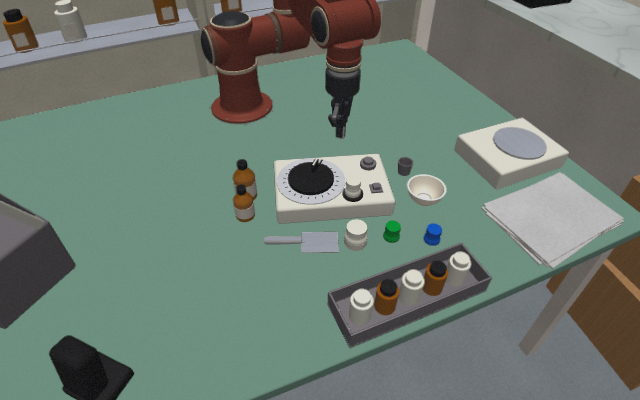

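View pics/t2.png

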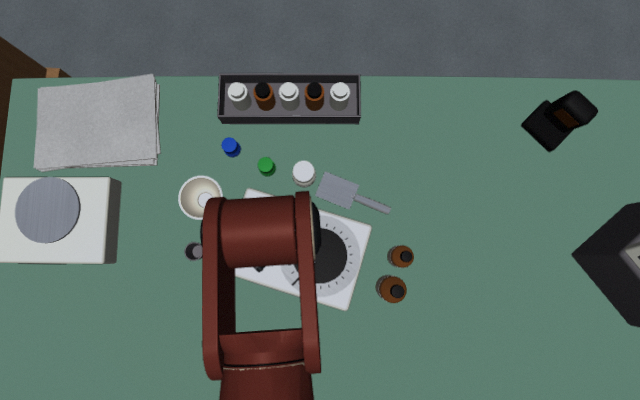

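```bash
python3 -W ignore - <<'E'
from ang import *
im,d,c=pickle.load(open("w12.pkl","rb"))
T=c["world_from_camera"]
for n,u,v in(("key",409,250),("housing",387,246),("mixer",440,235)):
    z=np.median(d[v-2:v+3,u-2:u+3]);p=cv2.undistortPoints(np.array([[[u,v]]],float),c["intrinsics"],c["dist_coeffs"])[0,0]
    print(n,(T@[p[0]*z,p[1]*z,z,1])[:3].round(1))
from rig import ctrl
print(ctrl.close_job())
E
```

```text
key [524.9 212.3  82. ]
housing [538.9 200.2  72.3]
mixer [494.1 233.3  59.8]
the job is handed in; nothing more can be done
None
```

I turned the dial about 155° counter-clockwise by pushing its fin with the closed fingertips. I then pressed the start key and released it, and handed the job in at about 13.5 s.

- **Dial:** measured after I backed off, the index line is 0.1–0.6° past the long line (about 0.2 mm). A wrist picture after the key press still shows the two lines meeting. The long line stayed at about 137.4° throughout, so the ring did not turn.
- **Start key:** at the bottom of the press the tool height stopped changing at 86.9 mm while the force rose from 6.6 to 13.9 N. That shows it was fully down. After release, the depth reading puts its top at 82.0 mm, so it is fully up again.
- **Everything else:** the ointment jar and the other items on the counter look unmoved in the last pictures. The stop key was never approached. The arm was clear of everything when I handed in.

No check failed. The early position estimates from the top camera were off by up to 4 mm, so I used the wrist camera's positions instead.

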